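# Close a solar lantern's battery tube with its screw plug

### The arm

A 6-joint arm with a two-finger parallel gripper is mounted at the origin on the work surface. World frame = base frame: x ahead of the robot, y to its left, z up, the work surface at z = 0. Lengths are in m, angles in rad, forces in N, time in s.
With the tool pointing down it reaches from about 0.275 to 0.825 m from the base axis. Payload 4.9 kg.
Tool frame: the origin (TCP) lies midway between the tips of the shut fingers; the grasp point (between the pads) lies 19 mm behind it (bot.grip_depth is the distance from the TCP to the grasp point, in m); y points along the fingers, x is the direction in which the jaws open and shut, and the axes are right-handed (so a half turn about y gives the same grasp; the last joint's range is limited). The gripper opens to 85 mm and grips with 20 to 120 N. Pads are 22 mm wide; open, the fingers measure 114 mm over their backs; the gripper's body (76 mm by 85 mm) begins 54 mm behind the grasp point. The pads swing forward as they close: fully open they stand 13 mm farther back than shut.
Start: joints at [1.172, 0.326, -0.193, 1.052, 0, 1.437], TCP at [0.144, 0.531, 0.231] pointing down, gripper open.
Joint ranges: [-2.65, 2.65], [-0.97, 1.79], [-1.3, 1.35], [-1.93, 2.1], [-1.47, 1.37], [-3.14, 3.14]. Speed limits (rad/s): [2.57, 2.57, 3.14, 3.14, 3.14, 3.14].

### API

Orientations are given as a unit quaternion [w, x, y, z].
In Python, from cell import bot gives the robot as it stands. Calls block until the motion is done:
- bot.move_pose(position, orientation): joint-space move of the TCP to a pose.
- bot.move_linear(position, speed=0.15, rotation=None, until_force=None): straight line of the TCP; rotation=None keeps the orientation; speed is the mean speed in m/s. With until_force (N) it stops when the force on the tool has changed by that much, and returns True; else False.
- bot.goto_joints(angles): joint-space move.
- bot.set_gripper(opening, grasp_force=None): opening from 0.0 (shut) to 1.0 (fully open); grasp_force is the grip in N (None keeps the last); returns when the fingers have stopped.
- bot.wait(seconds).
- bot.solve_ik(position, orientation): joint angles nearest the present ones, or None.
- bot.camera(name): name is "scene" or "side" or "wrist"; returns the picture (480x640x3 uint8, red, green, blue); there is no depth.
- bot.calibration(name): a dict with "mtx" (3x3 intrinsics, pixels), "extrinsics" (4x4, takes a point from world to camera coordinates); the wrist camera has in their place "hand_eye" (4x4, takes a point from camera to tool coordinates, whose origin is the TCP and whose axes are the tool frame's). Camera axes: x right, y down, z forward; pixel columns grow to the right and rows downward; lengths in m; the calibration is good to about 2 mm. A picture is of the moment at which its call begins: read the wrist's pose just before it. calibration takes no time and is no camera call.
A pose or a line that the arm cannot do raises bot.PlanningError and nothing moves.
- bot.close_job(): hands the job in, once; it reports no verdict.
Trained networks look in the newest picture that a camera, given by its name, has taken for a name from the list of things; names that differ only in an ending like _2 or _b are one class to them, and where a whole thing is asked for, a point or a joint stands for the part that bears it (a point fixed in the world has none). Each returns a list of dicts, best first, with "confidence" (0 to 1); they miss things now and then, are a little off and sometimes report something else, mostly with a low value. They report only what shows in the picture. A call takes as long as a camera call. They do not tell look-alikes from the thing itself.
- bot.search_frame(camera, thing): "bbox" ([left, top, width, height] in pixels, round what is visible of it).
Readings, each from a call of its own:
- bot.read_clock(): time.
- bot.read_joint_positions(): joint angles.
- bot.read_joint_vel(): joint speeds.
- bot.read_joint_efforts(): joint torques, N m.
- bot.read_position(): TCP position.
- bot.read_tool_rot(): TCP orientation.
- bot.read_ft_force(): force on the tool from outside, world axes, zero at the start.
- bot.read_moment(): the same for the moment, N m.
- bot.read_gripper_width(): opening from 0.0 (shut) to 1.0 (fully open).
Only numpy, scipy, OpenCV 4.12 (cv2) and the standard library are available. Lean on these libraries where they do the work, as an engineer would, in place of code of your own. Each camera call takes 0.05 s, during which the arm holds its last target.

### The job

Close the battery tube of the orange lantern with its screw plug: stand the plug upright in the open mouth, turn it backwards (anticlockwise from above) until you feel it drop into the start of the thread, then run it in clockwise until its black flange sits flush on the rim all round, and let go. Work gently and keep it straight, never forcing it down or round against a stop, and leave the other things on the slab where they are.

Things in the scene. Friction and masses are not known exactly. Their poses are not given: they have to be found in the camera images.
- mouth (a point): Centre of the open mouth on top of the orange lantern, level with its flat rim (54 mm inside, 68 mm outside diameter), z up. Set in at random, the plug's pins mostly rest on sloping ramps, flange underside 5.5 to 11 mm above the rim. Turned anticlockwise it climbs, then within 100 degrees drops about 7 mm into the thread starts: flange then 3 to 4.5 mm above the rim. Its yaw says nothing of the thread.
- thread (a point): On the axis, 12 mm below the mouth. Right-hand thread, 3 starts 120 degrees apart (angle differs every time), lead 24 mm a turn. A start is 24 degrees wide, the pins take 10; a hard stop closes it on the anticlockwise side and blocks a plug turned clockwise on the ramps. Rarely the plug lands in the starts at once, or on the stops (flange 12 mm up; anticlockwise it falls to a ramp's foot, 5.5 mm).
- spring (a point): Top of the sprung battery contact on the axis, 21 mm below the mouth: over the last 3 mm it pushes the plug up with 1 to 5 N; the thread holds it by friction. From the starts, 60 to 95 degrees clockwise bring the flange onto the rim; snug it gently. Never press plug and thread together with over 60 N in all (push, or a twist of about 0.5 N m on a stop); 3 to 8 N down is plenty.
- lantern: Tall orange solar lantern, fixed in a steel cradle 116 mm square and 22 mm high; body 96 mm across, mouth on top 185 mm above the slab. Origin at the centre of its underside.
- plug_grip (a point): Centre of the red bar handle of the screw plug; the plug stands upright on the slab at the start, this point 44 mm above it. z up along its axis. Bar 46 mm long along x, 14 mm thick along y (grasp across y), 30 mm high, centred here. Below it a black flange 64 mm across, top 15 mm and underside 20 mm below this point. Screwed home, this point is 20 mm above the mouth.
- plug: The same screw plug; origin at the centre of its nose tip, 44 mm below plug_grip, same axes. Grey shank 39 mm across, tapered nose, 1.5 mm play each side in the thread. Three steel pins 4 mm thick reach out to 48 mm diameter, 12 mm above the origin, one along +x, others 120 degrees on. Mass 60 to 130 g.
- cup: small hard blue silicone cup, 68 mm across, 58 mm high; origin at the centre of its underside. Leave alone.
- tin: aluminium tin with its hinged lid shut, 77 x 107 x 38 mm; origin at the centre of its underside. Leave alone.
- comb: wooden comb lying flat, 34 x 150 x 8 mm (long along its y); origin at the centre of its underside. Leave alone.
- battery_holder: red plastic battery holder with two cells, 45 x 78 x 18 mm; origin at the centre of its underside. Leave alone.
- screwdriver: screwdriver lying flat, 150 mm long along its x, about 30 mm high. Leave alone.
- jar: amber glass jar with a steel lid, 64 mm across, 90 mm high; origin at the centre of its underside. Leave alone.
Things that resemble listed ones, but are neither listed nor needed, are in the scene too. Leave any pink or turquoise look-alike of the plug alone.

How it is judged:
On the way:
1. the plug stands upright in the mouth, not yet screwed home (horizontal distance between plug_grip and mouth below 0.004 m and angle between plug_grip's own z axis and vertical below 0.06 rad and z of plug_grip in the frame of mouth between 0.0222 and 0.034 m), for 0.1 s.
At the end, for the whole second after the job is handed in: The plug is screwed home and released: its flange within 1.2 mm of the rim, centred within 3 mm, upright within 0.04 rad, at rest (horizontal distance between plug_grip and mouth below 0.003 m and angle between plug_grip's own z axis and vertical below 0.04 rad and z of plug_grip in the frame of mouth between 0.0185 and 0.0212 m and contact force between plug and the fingers below 0.1 N and linear speed of plug below 0.01 m/s); the robot touches nothing.
It fails at once if plug and lantern pressed together with more than 60 N (pushed, or twisted against a stop) (contact force between plug and lantern above 60 N).
It fails at once if plug forced in crooked: tilted more than 0.17 rad inside the mouth (horizontal distance between plug_grip and mouth below 0.012 m and z of plug_grip in the frame of mouth below 0.033 m and angle between plug_grip's own z axis and vertical above 0.17 rad).
It fails at once if another thing on the slab (cup, tin, comb, battery holder, screwdriver, jar) moved by more than 20 mm (distance of any of cup, tin, comb, battery_holder, screwdriver, jar from where it was at the start of the episode above 0.02 m).
It also fails if it takes over 72 s, if anything falls off the work surface, if the arm or the gripper's body presses on something with over 40 N, if the wrist force passes 120 N, or if a joint passes its speed limit or range.

## Working session

There is one attempt and no reset: what is moved stays moved. The work goes in short steps, each a Python script; the robot and the scene stay as the last script left them, time stands still between calls to the robot, and variables do not carry over. Pictures are saved under pics/ and viewed, and the job is handed in when it is done.

```bash
ls; mkdir -p pics
python3 - <<'E'
from cell import bot
import cv2
for c in ["scene","side","wrist"]:
    im=bot.camera(c); cv2.imwrite(f"pics/a_{c}.png",im[:,:,::-1])
    for t in ["plug","plug_grip","lantern"]:
        try: print(c,t,[(d['bbox'],round(d['confidence'],2)) for d in bot.search_frame(c,t)])
        except Exception as e: print(c,t,e)
    k=bot.calibration(c)
    print({a:b.tolist() if hasattr(b,'tolist') else b for a,b in k.items()})
print(bot.read_clock(),bot.read_tool_rot(),bot.read_position())
E
```

```text
pics
scene plug [([288.7, 228.5, 25.5, 25.3], 0.74), ([330.8, 235.0, 17.8, 14.1], 0.66), ([292.4, 207.0, 20.9, 18.7], 0.65), ([264.4, 249.7, 28.0, 24.6], 0.61), ([256.5, 222.3, 19.6, 20.8], 0.6)]
scene plug_grip [([255.9, 217.5, 21.8, 26.6], 0.81), ([290.8, 205.7, 20.3, 21.0], 0.72), ([287.2, 229.5, 24.4, 25.0], 0.72), ([447.7, 287.4, 38.3, 42.7], 0.64), ([265.5, 248.9, 27.4, 24.8], 0.61), ([330.0, 234.2, 20.1, 14.0], 0.54)]
scene lantern [([318.2, 235.1, 60.6, 87.8], 0.61)]
{'mtx': [[497.9073033494938, 0.0, 318.46063595842975], [0.0, 497.9073033494938, 241.4079188436459], [0.0, 0.0, 1.0]], 'extrinsics': [[-0.6319100773827102, 0.7747773830011738, 0.020240081324679245, 0.3523040579617658], [0.5112802886369863, 0.4363433876276001, -0.7404032107743387, -0.20212932590221963], [-0.5824792876604773, -0.4575198955931015, -0.6718581878514397, 1.654597483157102], [0.0, 0.0, 0.0, 1.0]]}
side plug [([312.6, 291.2, 35.1, 33.1], 0.87), ([291.1, 336.8, 35.0, 42.7], 0.85), ([260.4, 279.3, 31.8, 32.2], 0.83), ([359.2, 333.3, 35.9, 33.1], 0.77), ([354.5, 267.9, 33.6, 35.5], 0.74)]
side plug_grip [([3
[... 544 characters left out ...]
366705, 0.2845779330768719], [0.34555423772101584, 0.6083666512323955, -0.7144804311255337, 0.9679990297487372], [0.0, 0.0, 0.0, 1.0]]}
wrist plug []
wrist plug_grip []
wrist lantern []
{'mtx': [[398.40565023006155, 0.0, 314.0364211357677], [0.0, 398.40565023006155, 229.94774564529519], [0.0, 0.0, 1.0]], 'hand_eye': [[0.9999999624821351, 0.00026985721776636855, -4.704052014216155e-05, 0.0010108228770767669], [0.00012395884568632982, -0.2926658848686123, 0.956214758549708, -0.1432141560592385], [0.00024427429887701987, -0.9562147285056608, -0.29266590733960235, 0.07490032150053695], [0.0, 0.0, 0.0, 1.0]]}
0.6 [ 0.56163934 -0.56162284 -0.42962663  0.42960679] [0.14394308 0.53085451 0.23130087]
```

View images.

View pics/a_scene.png

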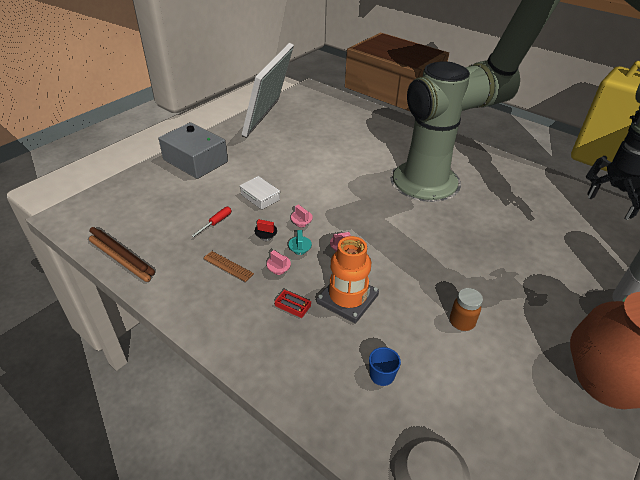

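View pics/a_side.png

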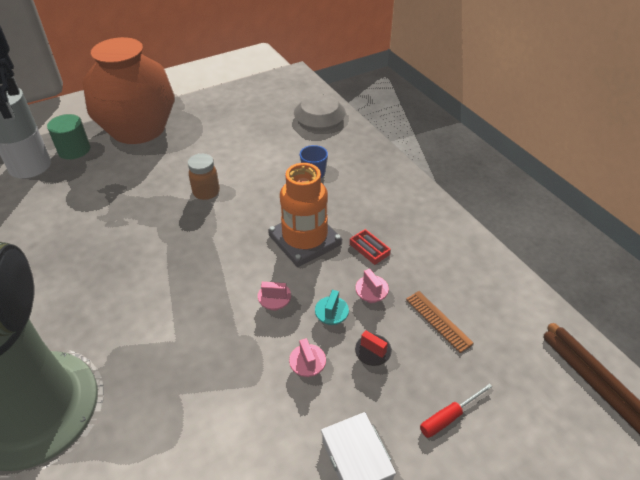

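View pics/a_wrist.png

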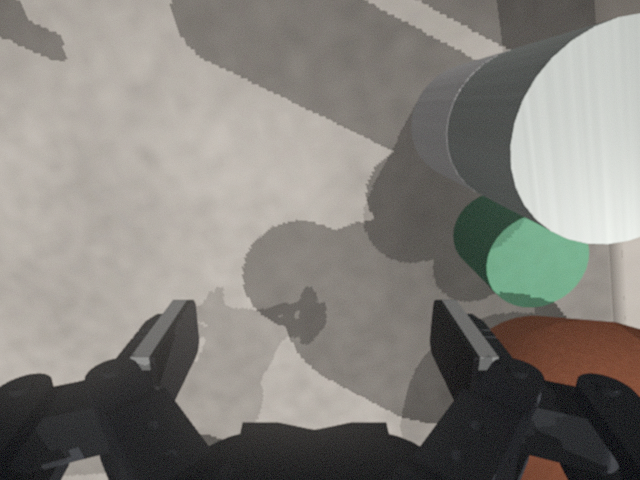

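```bash
cat > h.py <<'E'
from cell import bot
import numpy as np, cv2
from scipy.spatial.transform import Rotation as R
def rot(q): return R.from_quat(np.roll(np.array(q,float),-1))
def q_of(r): return np.roll(r.as_quat(),1)
def Pm(c,T=None):
    k=bot.calibration(c); return np.array(k["mtx"])@np.array(k["extrinsics"])[:3]
def wristE(p,q):
    k=bot.calibration("wrist"); T=np.eye(4); T[:3,:3]=rot(q).as_matrix(); T[:3,3]=p
    return np.linalg.inv(T@np.array(k["hand_eye"]))
def wristP(p,q): return np.array(bot.calibration("wrist")["mtx"])@wristE(p,q)[:3]
def ray_z(P,uv,z):
    A=np.c_[P[:,:2],-np.array([uv[0],uv[1],1])]; b=-(P[:,2]*z+P[:,3]); return np.linalg.solve(A,b)[:2]
def proj(P,X):
    v=P@np.r_[X,1]; return v[:2]/v[2]
def tri(Ps,uvs):
    A=[]
    for P,(u,v) in zip(Ps,uvs): A+=[u*P[2]-P[0],v*P[2]-P[1]]
    w=np.linalg.svd(np.array(A))[2][-1]; return w[:3]/w[3]
# tool down with jaw axis (x) at world yaw a: tool y=-Z, x=(cos,sin,0), z = x cross y
def down(a):
    x=np.array([np.cos(a),np.sin(a),0]); y=np.array([0,0,-1.]); z=np.cross(x,y)
    return R.from_matrix(np.c_[x,y,z])
E
python3 - <<'E'
from h import *
S,D=Pm("scene"),Pm("side")
print("plug",tri([S,D],[(265,227),(374,345)]))
print("mouth",tri([S,D],[(352,244),(304,174)]), ray_z(S,(352,244),.185),ray_z(D,(304,174),.185))
a=cv2.imread("pics/a_scene.png")[190:280,220:380]; b=cv2.imread("pics/a_side.png")[310:385,330:430]
cv2.imwrite("pics/crop1.png",np.hstack([cv2.resize(a,(480,270),interpolation=2),cv2.resize(b,(320,240),interpolation=2)[:270] if 0 else cv2.resize(b,(320,270),interpolation=2)]))
cv2.imwrite("pics/crop2.png",cv2.resize(cv2.imread("pics/a_scene.png")[225:270,320:385],None,fx=9,fy=9,interpolation=2))
E
```

```text
plug [ 0.55011934 -0.20340275  0.04141474]
mouth [0.58480321 0.11139079 0.18687427] [0.57919749 0.11210209] [0.58750858 0.11067164]
```

View pics/crop1.png

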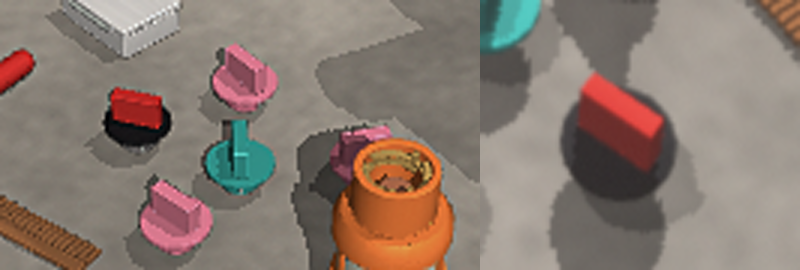

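View pics/crop2.png

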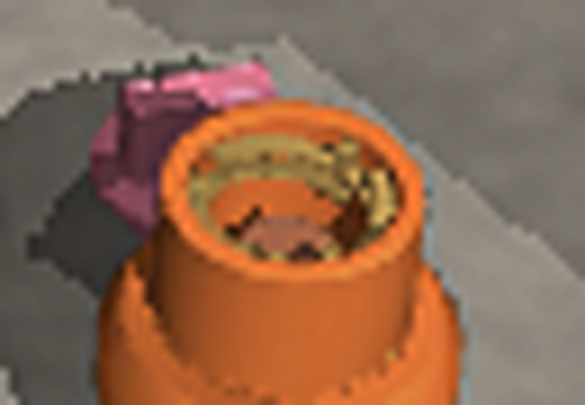

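Run:
```python
from h import *
M=[0.584,0.111]
for d in range(-180,180,30):
    j=bot.solve_ik([*M,0.30],q_of(down(np.radians(d)))); print(d,None if j is None else np.round(j,2))
    
x=rot(bot.read_tool_rot()).as_matrix()[:,0];print("yaw now",np.degrees(np.arctan2(x[1],x[0])))
```

```text
-180 [ 0.06  0.38  0.06  1.25  0.   -1.51]
-150 [ 0.06  0.38  0.06  1.25  0.   -2.03]
-120 [ 0.06  0.38  0.06  1.25  0.   -2.55]
-90 [ 0.06  0.38  0.06  1.25  0.   -3.08]
-60 [0.06 0.38 0.06 1.25 0.   2.68]
-30 [0.06 0.38 0.06 1.25 0.   2.16]
0 [0.06 0.38 0.06 1.25 0.   1.63]
30 [0.06 0.38 0.06 1.25 0.   1.11]
60 [0.06 0.38 0.06 1.25 0.   0.59]
90 [0.06 0.38 0.06 1.25 0.   0.06]
120 [ 0.06  0.38  0.06  1.25  0.   -0.46]
150 [ 0.06  0.38  0.06  1.25  0.   -0.98]
yaw now 74.82797752085347
```

Run:
```python
from h import *
M=[0.584,0.111]
for d in (60,130):
    bot.move_pose([*M,0.29],q_of(down(np.radians(d))))
    p,q=bot.read_position(),bot.read_tool_rot()
    im=bot.camera("wrist"); cv2.imwrite(f"pics/m_{d}.png",im[:,:,::-1]); np.savez(f"m_{d}.npz",p=p,q=q)
    print(p,proj(wristP(p,q),[*M,0.185]))
print(bot.read_clock())
```

```text
[0.58365314 0.11200227 0.28995227] [311.55932611 229.97966403]
[0.58390075 0.11129989 0.28998638] [312.36885833 226.87648332]
4.0083
```

View pics/m_60.png

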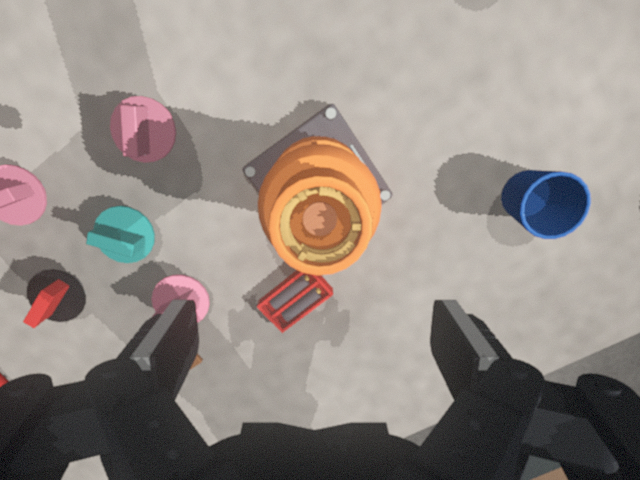

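View pics/m_130.png

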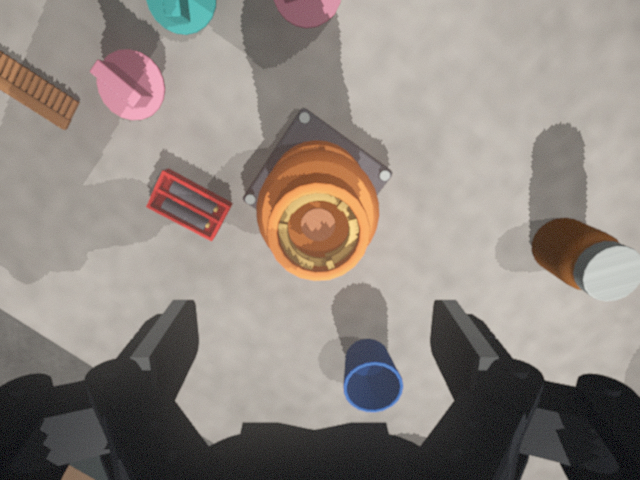

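```bash
cat > ov.py <<'E'
from h import *
import sys
def circ(P,c,z,r):
    t=np.linspace(0,2*np.pi,200); return np.array([proj(P,[c[0]+r*np.cos(a),c[1]+r*np.sin(a),z]) for a in t])
def fit(im,P,c0,z,r,sgnrange=0.008):
    g=cv2.GaussianBlur(im,(0,0),0.8).astype(float)
    from scipy.ndimage import map_coordinates as mc
    def s(c,rr):
        u=circ(P,c,z,rr); return np.array([mc(g[:,:,k],[u[:,1],u[:,0]],order=1) for k in range(3)])
    best=None
    for dx in np.arange(-sgnrange,sgnrange+1e-9,0.0005):
        for dy in np.arange(-sgnrange,sgnrange+1e-9,0.0005):
            c=(c0[0]+dx,c0[1]+dy); d=np.abs(s(c,r+.0015)-s(c,r-.0015)).sum(0); v=np.minimum(d,80).mean()
            if best is None or v>best[0]: best=(v,c)
    return best
E
python3 - <<'E'
from ov import *
c0=(0.584,0.111); cr=[]
for d in (60,130):
    f=np.load(f"m_{d}.npz"); P=wristP(f["p"],f["q"]); im=cv2.imread(f"pics/m_{d}.png")
    for r in (.034,.027): print(d,r,fit(im,P,c0,.185,r))
    c=fit(im,P,c0,.185,.034)[1]
    big=cv2.resize(im[170:290,255:385],None,fx=3,fy=3,interpolation=2); b2=big.copy()
    for r in (.034,.027):
        u=((circ(P,c,.185,r)-[255,170]+.5)*3).astype(int); cv2.polylines(b2,[u],True,(0,255,0) if r>.03 else (255,0,0),1)
    cr.append(np.hstack([big,b2]))
cv2.imwrite("pics/mfit.png",cv2.resize(np.vstack(cr),(650,600)))
E
```

```text
60 0.034 (np.float64(72.58834415997384), (np.float64(0.5865), np.float64(0.11550000000000002)))
60 0.027 (np.float64(72.53373993352727), (np.float64(0.5875), np.float64(0.11700000000000002)))
130 0.034 (np.float64(71.53052946415346), (np.float64(0.5845), np.float64(0.11700000000000002)))
130 0.027 (np.float64(70.14943601735784), (np.float64(0.5855), np.float64(0.11600000000000002)))
```

View pics/mfit.png

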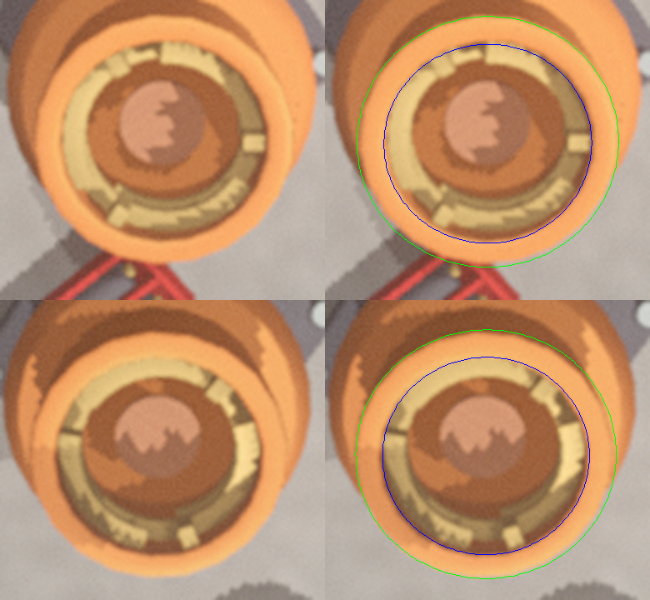

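Run:
```python
from ov import *
c0=(0.586,0.115)
for d in (-120,):
    bot.move_pose([0.584,0.111,0.29],q_of(down(np.radians(d)))); bot.wait(.2)
    p,q=bot.read_position(),bot.read_tool_rot()
    im=bot.camera("wrist"); cv2.imwrite(f"pics/m_{d}.png",im[:,:,::-1]); np.savez(f"m_{d}.npz",p=p,q=q)
ms={}
for d in (60,130,-120):
    f=np.load(f"m_{d}.npz"); P=wristP(f["p"],f["q"]); im=cv2.imread(f"pics/m_{d}.png")
    ms[d]=[np.array(fit(im,P,c0,.185,r)[1]) for r in (.034,.027)]; print(d,f["p"],ms[d])
A=[];b=[]
for d in ms:
    c,s=np.cos(np.radians(d)),np.sin(np.radians(d))
    for m in ms[d]:
        A+=[[1,0,c,-s],[0,1,s,c]]; b+=list(m)
x,res,_,_=np.linalg.lstsq(np.array(A),np.array(b),rcond=None); print(x,np.array(A)@x-b)
print(bot.read_clock())
```

```text
60 [0.58365314 0.11200227 0.28995227] [array([0.5855, 0.1145]), array([0.587, 0.115])]
130 [0.58390075 0.11129989 0.28998638] [array([0.585 , 0.1155]), array([0.5865, 0.1145])]
-120 [0.5840183  0.11099071 0.2900163 ] [array([0.585, 0.117]), array([0.586 , 0.1185])]
[ 5.85459301e-01  1.15977661e-01 -1.05295535e-03 -5.81259628e-04] [-6.37911947e-05  2.75145470e-04 -1.56379119e-03 -2.24854530e-04
  1.58139824e-03  4.46772589e-05  8.13982425e-05  1.04467726e-03
  4.82392952e-04  1.80177271e-04 -5.17607048e-04 -1.31982273e-03]
5.9333
```

```bash
cat >> ov.py <<'E'
def sub(im,P,c0,z,r,rng=.005,free_r=True,it=4):
    from scipy.optimize import least_squares
    from scipy.ndimage import map_coordinates as mc
    g=cv2.GaussianBlur(im,(0,0),1.0).astype(float)
    x=np.array([*c0,r])
    for k in range(it):
        w=rng if k==0 else rng*.5
        t=np.linspace(0,2*np.pi,120,endpoint=False); rr=np.arange(-w,w+1e-9,.00025); o=[]
        for a in t:
            pts=np.array([proj(P,[x[0]+(x[2]+e)*np.cos(a),x[1]+(x[2]+e)*np.sin(a),z]) for e in rr])
            pr=np.array([mc(g[:,:,ch],[pts[:,1],pts[:,0]],order=1) for ch in range(3)])
            d=np.abs(np.gradient(pr,axis=1)).sum(0); i=d.argmax()
            if d[i]>6: o.append([x[0]+(x[2]+rr[i])*np.cos(a),x[1]+(x[2]+rr[i])*np.sin(a)])
        o=np.array(o)
        f=lambda v: np.hypot(o[:,0]-v[0],o[:,1]-v[1])-v[2]
        x=least_squares(f,x,loss="soft_l1",f_scale=.0003).x
    return x,len(o),np.median(np.abs(f(x)))
E
python3 - <<'E'
from ov import *
ms={};cr=[]
for d in (60,130,-120):
    f=np.load(f"m_{d}.npz"); P=wristP(f["p"],f["q"]); im=cv2.imread(f"pics/m_{d}.png")
    ms[d]=[]
    big=cv2.resize(im[170:300,250:390],None,fx=4,fy=4,interpolation=2)
    for r in (.034,.027):
        x,n,e=sub(im,P,(.585,.116),.185,r); print(d,r,np.round(x,4),n,e); ms[d].append(x[:2])
        u=((circ(P,x[:2],.185,x[2])-[250,170]+.5)*4).astype(int); cv2.polylines(big,[u],True,(0,255,0),1)
    cr.append(big)
cv2.imwrite("pics/mfit2.png",cv2.resize(np.hstack(cr),(800,248)))
A=[];b=[]
for d in ms:
    c,s=np.cos(np.radians(d)),np.sin(np.radians(d))
    for m in ms[d]:
        A+=[[1,0,c,-s],[0,1,s,c]]; b+=list(m)
x,res,_,_=np.linalg.lstsq(np.array(A),np.array(b),rcond=None); print(x,np.round(np.array(A)@x-b,4))
E
```

```text
60 0.034 [0.5852 0.1148 0.0334] 110 0.0002348479680074969
60 0.027 [0.5882 0.1142 0.0247] 120 0.0008209175180602466
130 0.034 [0.5859 0.1153 0.0334] 114 0.00024640152556768685
130 0.027 [0.5879 0.1176 0.0248] 120 0.0007790903929291663
-120 0.034 [0.5852 0.1167 0.0334] 108 0.0002425138226936005
-120 0.027 [0.5858 0.117  0.0268] 118 0.0002928033351110998
[ 5.85984679e-01  1.15838900e-01 -5.13969563e-04 -1.10860569e-03] [ 0.0015  0.0001 -0.0016  0.0006  0.0012  0.0008 -0.0007 -0.0015  0.0001
  0.0001 -0.0005 -0.0002]
```

View pics/mfit2.png

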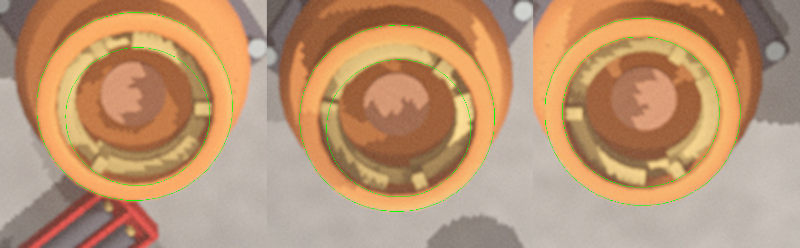

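Run:
```python
from h import *
D=Pm("side")
a,b=ray_z(D,(366,332),.059),ray_z(D,(386,344.7),.059)
yaw=np.degrees(np.arctan2(*(b-a)[::-1])); print(a,b,yaw,np.linalg.norm(b-a))
c=np.array([.550,-.204])
for t in (yaw+90,yaw-90,):
    j=bot.solve_ik([*c,.16],q_of(down(np.radians(t)))); print(t,np.round(j,2))
t=[x for x in (yaw+90,yaw-90,yaw+270) if 0<=x%360<180][0]
print("use",t)
bot.move_pose([*c,.2],q_of(down(np.radians(t)))); bot.move_linear([*c,.165]);bot.wait(.2)
p,q=bot.read_position(),bot.read_tool_rot(); np.savez("p1.npz",p=p,q=q)
cv2.imwrite("pics/p1.png",bot.camera("wrist")[:,:,::-1])
print(p,bot.search_frame("wrist","plug_grip"),bot.read_clock(),bot.read_joint_positions())
```

```text
[ 0.5463102  -0.18436878] [ 0.5617046  -0.22325412] -68.40178422821818 0.041821727585571615
21.598215771781824 [-0.48  0.45 -0.2   0.92  0.    0.71]
-158.40178422821816 [-0.48  0.45 -0.2   0.92  0.   -2.43]
use 21.598215771781824
[ 0.55072433 -0.20431504  0.16615465] [{'bbox': [295.4, 1.7, 103.0, 97.0], 'confidence': 0.85}, {'bbox': [431.8, 43.7, 101.2, 101.2], 'confidence': 0.58}] 9.3667 [-4.80963405e-01  4.42175995e-01 -1.92481287e-01  9.34576981e-01
 -2.58306621e-05  7.12798460e-01]
```

View pics/p1.png

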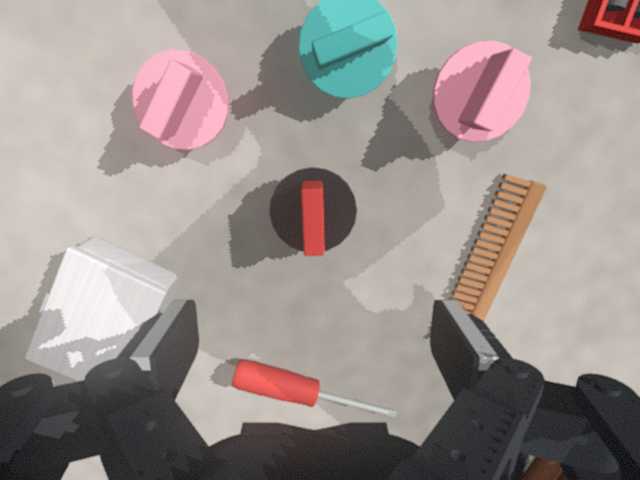

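Run:
```python
from ov import *
f=np.load("p1.npz"); P=wristP(f["p"],f["q"]); im=cv2.imread("pics/p1.png")
b,g,r=[im[:,:,k].astype(int) for k in range(3)]
m=((r>110)&(r>2.2*g)).astype(np.uint8); m[:, :280]=0; m[:,350:]=0; m[:170]=0; m[270:]=0
ys,xs=np.nonzero(m); print(xs.min(),xs.max(),ys.min(),ys.max())
rect=cv2.minAreaRect(np.c_[xs,ys].astype(np.float32)); print(rect)
for y in range(180,260,6):
    w=xs[ys==y]; print(y,w.min() if len(w) else 0,w.max() if len(w) else 0,end=';')
x=rot(f["q"]).as_matrix()[:,0]; d=np.arctan2(x[1],x[0]); e=np.array([-.0008,-.0005]); Re=np.array([[np.cos(d),-np.sin(d)],[np.sin(d),np.cos(d)]])@e
print("yaw",np.degrees(d),"corr",Re)
q=sub(im,P,(.551,-.204),.029,.032); print("flange",q, q[0][:2]-Re)
a1,a2=ray_z(P,(312.5,181),.059),ray_z(P,(314,255),.059)
print((a1+a2)/2,(a1+a2)/2-Re,np.linalg.norm(a1-a2),np.degrees(np.arctan2(*(a1-a2)[::-1])))
cv2.imwrite("pics/p1c.png",cv2.resize(im[160:265,260:370],None,fx=5,fy=5,interpolation=2))
```

```text
301 324 181 254
((313.0606994628906, 217.51756286621094), (73.54119110107422, 22.222230911254883), 87.70938873291016)
180 0 0;186 302 322;192 302 322;198 302 323;204 302 323;210 302 323;216 303 323;222 303 323;228 303 323;234 303 323;240 304 324;246 304 324;252 305 323;258 0 0;yaw 21.603413580576525 corr [-0.00055971 -0.00075942]
flange (array([ 0.54890007, -0.20090798,  0.0316279 ]), 120, np.float64(0.00023517965499497695)) [ 0.54945978 -0.20014856]
[ 0.54846636 -0.19850678] [ 0.54902607 -0.19774736] 0.050008014352844396 112.7042985736418
```

View pics/p1c.png

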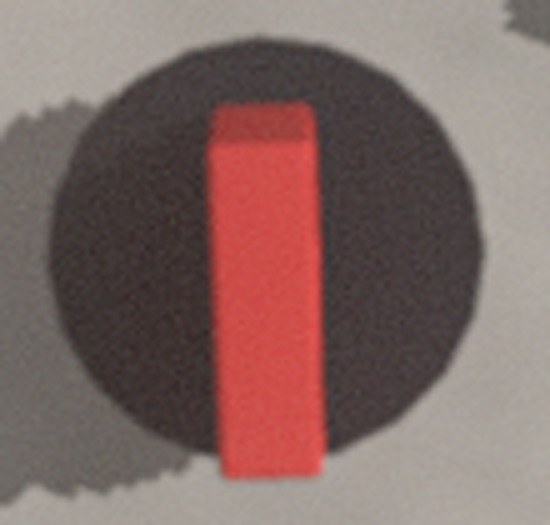

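Run:
```python
from ov import *
f=np.load("p1.npz"); P=wristP(f["p"],f["q"])
Re=np.array([-.00056,-.00076])
a1,a2=ray_z(P,(312.6,188.3),.059),ray_z(P,(314.5,255),.059)
print((a1+a2)/2-Re,np.linalg.norm(a1-a2),np.degrees(np.arctan2(*(a1-a2)[::-1])))
```

```text
[ 0.55007248 -0.19985265] 0.045329599993533545 113.16638274073358
```

Run:
```python
from h import *
c=[.5498,-.2000]; q=q_of(down(np.radians(23.2)))
bot.set_gripper(0.45,grasp_force=25)
bot.move_pose([*c,.15],q)
print(bot.move_linear([*c,.07],speed=.12),bot.read_position())
print(bot.move_linear([*c,.034],speed=.05,until_force=4),bot.read_position(),bot.read_ft_force())
bot.set_gripper(0.0,grasp_force=25)
print(bot.read_gripper_width()*85,bot.read_position(),bot.read_ft_force(),bot.read_moment())
print(bot.move_linear([*c,.08],speed=.08))
bot.wait(.2)
print(bot.read_ft_force(),bot.read_moment(),bot.read_gripper_width())
cv2.imwrite("pics/g1.png",bot.camera("wrist")[:,:,::-1]);cv2.imwrite("pics/g1s.png",bot.camera("side")[:,:,::-1]);print(bot.read_clock())
```

```text
False [ 0.55040987 -0.20037323  0.07073193]
False [ 0.54996475 -0.20011777  0.03409862] [-0.03859786  0.17843709  0.08717833]
13.241355484922721 [ 0.54983246 -0.19999882  0.03413266] [ 0.57351507 -0.0377922  -1.01113777] [0.0014935  0.04283146 0.05382046]
False
[ 0.37180841  0.76709735 -1.01187658] [0.03548195 0.00462137 0.02443515] 0.1564106039146837
13.1833
```

View pics/g1.png

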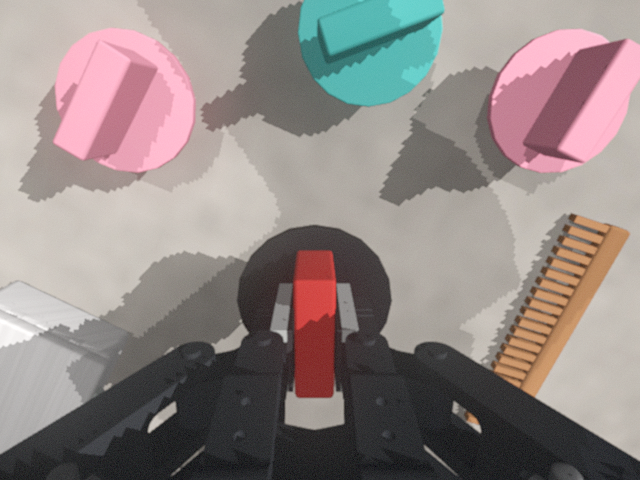

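View pics/g1s.png

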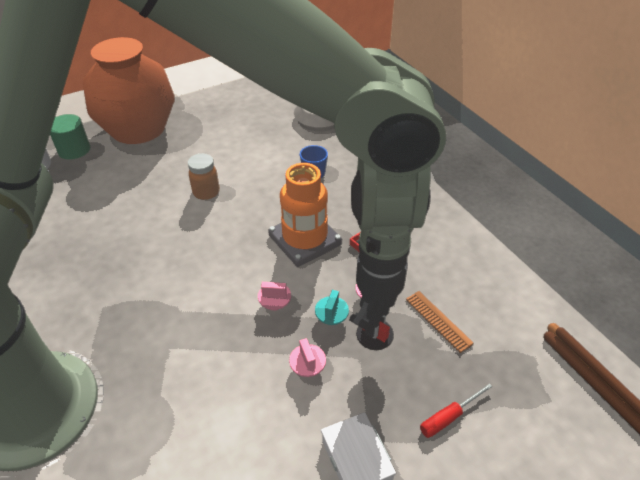

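```bash
cat >> h.py <<'E'
M=np.array([.5852,.1157])
def st(tag=""):
    p=bot.read_position(); f=bot.read_ft_force(); m=bot.read_moment(); x=rot(bot.read_tool_rot()).as_matrix()
    print(tag,"t%.2f"%bot.read_clock(),"p",np.round(1e3*p,2),"yaw %.1f tilt %.3f"%(np.degrees(np.arctan2(x[1,0],x[0,0])),np.arccos(min(1,-x[2,1]))),"F",np.round(f,2),"M",np.round(m,3),flush=True)
    return p,f,m
E
python3 - <<'E'
from h import *
bot.move_linear([.5498,-.2,.27],speed=.25); st()
bot.move_pose([*M,.27],q_of(down(np.radians(58)))); bot.wait(.2); st()
t=bot.read_clock(); bot.move_linear([*M,.265],speed=.05,rotation=q_of(down(np.radians(48)))); print(bot.read_clock()-t)
t=bot.read_clock(); bot.move_linear([*M,.265],speed=.02,rotation=q_of(down(np.radians(58)))); print(bot.read_clock()-t); bot.wait(.1);st()
cv2.imwrite("pics/h_side.png",bot.camera("side")[:,:,::-1]);cv2.imwrite("pics/h_scene.png",bot.camera("scene")[:,:,::-1])
E
python3 -c "
import cv2,numpy as np
a=cv2.imread('pics/h_side.png')[90:240,230:380];b=cv2.imread('pics/h_scene.png')[170:320,280:430]
cv2.imwrite('pics/h.png',cv2.resize(np.hstack([a,b]),(800,400),interpolation=2))"
```

```text
t14.09 p [ 549.11 -199.65  268.66] yaw 23.2 tilt 0.002 F [-0.04  0.01 -1.11] M [-0.03   0.008  0.027]
 t15.50 p [585.45 114.34 269.96] yaw 57.9 tilt 0.000 F [-0.58  0.66 -0.33] M [-0.01   0.025 -0.01 ]
0.3249999999999993
0.3249999999999993
 t16.25 p [585.29 115.55 265.13] yaw 57.9 tilt 0.000 F [-0.22 -0.38 -0.86] M [-0.002  0.03  -0.004]
```

View pics/h.png

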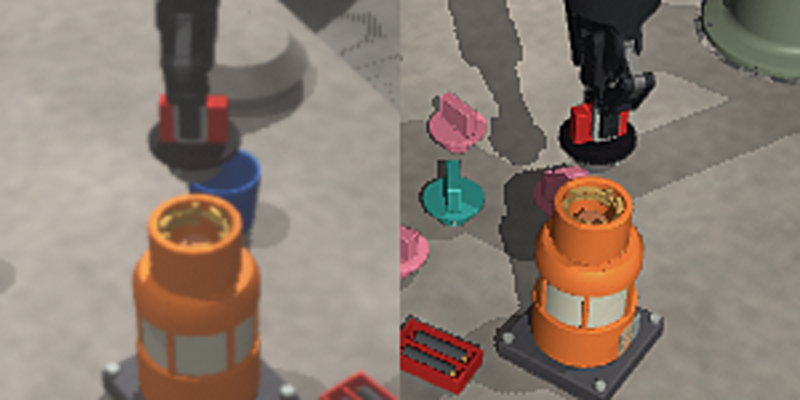

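Run:
```python
from h import *
q=q_of(down(np.radians(58)))
bot.move_linear([*M,.225],speed=.08); bot.wait(.1); st("above")
print(bot.move_linear([*M,.198],speed=.02,until_force=3)); st("touch"); bot.wait(.15); st("touch")
```

```text
above t17.10 p [585.67 115.74 225.68] yaw 58.0 tilt 0.001 F [-0.52 -1.01 -0.18] M [ 0.009  0.009 -0.019]
True
touch t18.17 p [585.15 115.72 201.59] yaw 58.0 tilt 0.000 F [-0.81  0.35  4.54] M [ 0.002  0.044 -0.031]
touch t18.32 p [585.14 115.72 201.53] yaw 58.0 tilt 0.000 F [-0.13 -0.94  6.33] M [-0.054  0.054  0.019]
```

Run:
```python
from h import *
yaw=58.; z=bot.read_position()[2]; top=z
for i in range(20):
    f=bot.read_ft_force()[2]
    up=0.0004 if f>3 else 0.0
    if f>7: up=0.0009
    yaw+=6; z+=up
    bot.move_linear([*M,z],speed=.02,rotation=q_of(down(np.radians(yaw))))
    bot.wait(.05)
    p,f,m=st(f"{i} cmd {z*1e3:.2f}")
    if abs(m[2])>.2 or f[2]>20: print("STOP"); break
    if f[2]<3:
        hit=bot.move_linear([*M,z-.0085],speed=.02,until_force=3)
        p,f,m=st(f"  low {hit}")
        z=p[2]
    top=max(top,p[2])
    if p[2]<top-.004 or p[2]<.1999: print("DROPPED"); break
```

```text
0 cmd 201.93 t18.62 p [585.31 115.73 202.05] yaw 63.9 tilt 0.000 F [-0.58 -0.42  2.95] M [0.003 0.066 0.001]
  low True t18.83 p [585.37 115.75 201.9 ] yaw 63.9 tilt 0.001 F [-0.32  0.28  4.6 ] M [-0.041  0.167  0.024]
1 cmd 202.30 t19.14 p [585.24 115.5  202.36] yaw 69.8 tilt 0.000 F [-1.23 -0.77  4.99] M [-0.248  0.249  0.019]
2 cmd 202.70 t19.45 p [585.19 115.74 202.74] yaw 75.8 tilt 0.000 F [-0.98 -0.51  3.98] M [-0.123  0.284 -0.007]
3 cmd 203.10 t19.76 p [585.34 115.64 203.19] yaw 81.8 tilt 0.000 F [-0.75 -0.79  4.19] M [-0.299  0.238  0.02 ]
4 cmd 203.50 t20.07 p [585.28 115.74 203.53] yaw 87.8 tilt 0.000 F [-0.27 -0.87  4.29] M [-0.201  0.215  0.018]
5 cmd 203.90 t20.38 p [585.33 115.71 203.97] yaw 93.8 tilt 0.000 F [-0.5  -1.54  4.88] M [-0.271  0.208  0.055]
6 cmd 204.30 t20.68 p [585.26 115.74 204.34] yaw 99.9 tilt 0.000 F [-0.33 -0.46  4.91] M [-0.23   0.189  0.066]
7 cmd 204.70 t20.99 p [585.33 115.71 204.75] yaw 105.9 tilt 0.000 F [-0.42 -0.84  4.61] M [-0.351  0.112  0.108]
8 cmd 205.10 t21.30 p [585.26 115.74 205.12] yaw 111.9 tilt 0.000 F [-0.72 -0.49  5.67] M [-0.357  0.216  0.056]
9 cmd 205.50 t21.61 p [585.2  115.87 205.46] yaw 117.8 tilt 0.000 F [-0.22 -1.06  4.88] M [-0.138 -0.034  0.053]
10 cmd 205.90 t21.92 p [584.72 115.67 205.31] yaw 123.8 tilt 0.001 F [-0.67 -0.42  1.12] M [-0.184  0.141  0.042]
  low True t22.12 p [584.71 115.49 204.85] yaw 123.9 tilt 0.001 F [-0.34 -1.02  4.16] M [-0.054  0.132 -0.04 ]
11 cmd 205.25 t22.43 p [584.85 115.8  204.73] yaw 129.8 tilt 0.001 F [-0.17  0.41 -0.46] M [-0.006 -0.02   0.022]
  low True t22.82 p [585.18 115.7  198.35] yaw 130.0 tilt 0.000 F [-0.79 -0.56  3.54] M [-0.026  0.024  0.002]
DROPPED
```

```bash
cat > cw.py <<'E'
from h import *
import sys
def run(yaw,z,n,step=6.,mlim=.2):
    for i in range(n):
        f=bot.read_ft_force()[2]
        dz=-step*24/360*1e-3
        if f>8: dz=+.0002
        elif f>6: dz*=.4
        elif f<2: dz*=1.5
        yaw-=step; z+=dz
        bot.move_linear([*M,z],speed=.02,rotation=q_of(down(np.radians(yaw))))
        bot.wait(.05)
        p,f,m=st(f"{i} cmd {z*1e3:.2f}")
        if abs(m[2])>mlim or f[2]>18 or f[2]<-15: print("STOP"); break
    return yaw,z
E
python3 - <<'E'
from cw import *
print(run(130.,bot.read_position()[2],8))
E
```

```text
0 cmd 197.95 t23.12 p [585.31 115.68 198.1 ] yaw 124.1 tilt 0.000 F [-0.68 -0.11  1.91] M [-0.062  0.113 -0.081]
1 cmd 197.35 t23.43 p [585.27 115.75 197.63] yaw 118.2 tilt 0.000 F [-1.21  0.73  4.77] M [ 0.021  0.262 -0.036]
2 cmd 196.95 t23.74 p [585.3  115.76 197.2 ] yaw 112.2 tilt 0.000 F [-1.59  0.18  5.72] M [ 0.057  0.262 -0.067]
3 cmd 196.55 t24.05 p [585.29 115.76 196.82] yaw 106.1 tilt 0.000 F [-1.68  0.15  5.72] M [ 0.03   0.346 -0.132]
4 cmd 196.15 t24.36 p [585.28 115.83 196.43] yaw 100.1 tilt 0.000 F [-0.69  0.19  4.85] M [ 0.106  0.29  -0.06 ]
5 cmd 195.75 t24.67 p [585.31 115.85 196.1 ] yaw 94.1 tilt 0.001 F [-2.78 -0.56  5.75] M [ 0.096  0.319 -0.057]
6 cmd 195.35 t24.98 p [585.34 115.88 195.7 ] yaw 88.1 tilt 0.001 F [-0.84  1.14  5.84] M [ 0.178  0.312 -0.015]
7 cmd 194.95 t25.28 p [585.34 115.91 195.34] yaw 82.1 tilt 0.001 F [-2.19  0.14  6.23] M [ 0.129  0.34  -0.08 ]
(82.0, np.float64(0.19495344644098464))
```

Run:
```python
from cw import *
print(run(82.,.19495,8,step=4.,mlim=.17))
```

```text
0 cmd 194.84 t25.58 p [585.36 115.91 195.14] yaw 78.2 tilt 0.001 F [-0.73  0.05  4.9 ] M [ 0.205  0.301 -0.071]
1 cmd 194.58 t25.88 p [585.37 116.13 195.09] yaw 74.2 tilt 0.001 F [-1.24  1.31  6.52] M [ 0.267  0.336 -0.068]
2 cmd 194.47 t26.18 p [585.41 116.24 195.08] yaw 70.2 tilt 0.001 F [-1.72  1.39  6.83] M [ 0.293  0.355 -0.025]
3 cmd 194.36 t26.48 p [585.46 116.33 195.09] yaw 66.2 tilt 0.002 F [-1.99  1.62  8.27] M [ 0.385  0.363 -0.052]
4 cmd 194.56 t26.78 p [585.49 116.22 195.08] yaw 62.2 tilt 0.001 F [-1.89  1.81  7.28] M [ 0.283  0.326 -0.033]
5 cmd 194.46 t27.08 p [585.53 116.3  195.1 ] yaw 58.2 tilt 0.002 F [-2.11  1.85  7.22] M [ 0.343  0.298 -0.05 ]
6 cmd 194.35 t27.38 p [585.55 116.36 195.07] yaw 54.2 tilt 0.002 F [-1.53  3.26  7.16] M [ 0.356  0.285 -0.13 ]
7 cmd 194.24 t27.68 p [585.49 116.35 195.05] yaw 50.2 tilt 0.002 F [-1.82  2.75  7.93] M [ 0.259  0.375 -0.179]
STOP
(50.0, 0.19424333333333332)
```

Run:
```python
from h import *
print(bot.read_gripper_width()*85); st()
for c in ("side","scene","wrist"): cv2.imwrite(f"pics/k_{c}.png",bot.camera(c)[:,:,::-1])
a=cv2.imread('pics/k_side.png')[140:240,250:350];b=cv2.imread('pics/k_scene.png')[200:300,300:400]
cv2.imwrite('pics/k.png',cv2.resize(np.hstack([a,b]),(800,400),interpolation=2))
```

```text
13.340526436417951
 t27.68 p [585.49 116.35 195.05] yaw 50.2 tilt 0.002 F [-1.82  2.75  7.93] M [ 0.259  0.375 -0.179]
```

View pics/k.png

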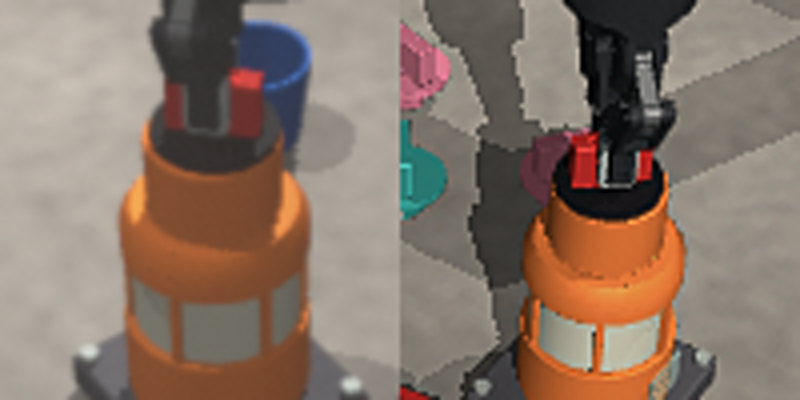

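View pics/k_wrist.png

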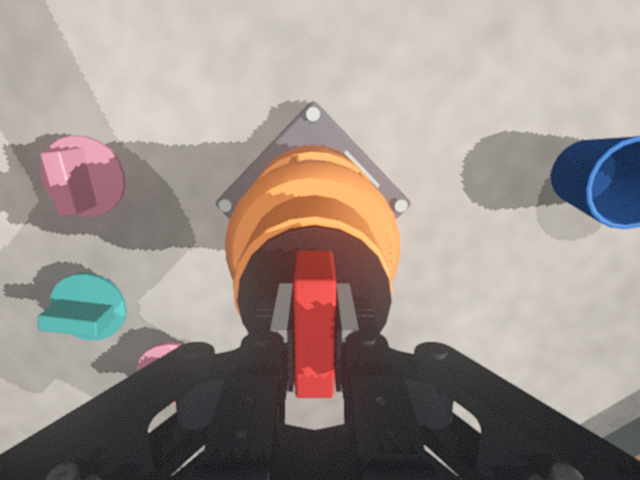

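Run:
```python
from h import *
q=lambda y:q_of(down(np.radians(y)))
for y,z in ((48.,.1943),(46.5,.1944)):
    bot.move_linear([*M,z],speed=.02,rotation=q(y)); bot.wait(.15); p,f,m=st(f"snug {y}")
    if abs(m[2])>.22: break
for z in (.1948,.1951,.1954):
    bot.move_linear([*M,z],speed=.02,rotation=q(y)); bot.wait(.15); p,f,m=st(f"lift {z}")
    if f[2]<-3: break
```

```text
snug 48.0 t28.23 p [585.48 116.38 195.04] yaw 48.2 tilt 0.002 F [-2.31  2.18  7.75] M [0.26  0.327 0.135]
snug 46.5 t28.63 p [585.51 116.37 195.05] yaw 46.7 tilt 0.002 F [-0.99  2.51  7.15] M [0.258 0.331 0.27 ]
lift 0.1948 t29.03 p [585.48 116.39 195.06] yaw 46.6 tilt 0.002 F [-0.48  2.75  5.13] M [0.483 0.07  0.373]
lift 0.1951 t29.43 p [585.53 116.35 195.07] yaw 46.6 tilt 0.001 F [0.85 4.71 3.  ] M [ 0.976 -0.27   0.326]
lift 0.1954 t29.83 p [585.48 116.36 195.07] yaw 46.5 tilt 0.001 F [1.38 5.56 1.46] M [ 0.924 -0.378  0.282]
```

Run:
```python
from h import *
bot.move_linear([.5855,.1166,.1951],speed=.02,rotation=q_of(down(np.radians(47.3)))); bot.wait(.15); st("relax")
bot.set_gripper(0.4); bot.wait(.2); st("open")
bot.move_linear([.5855,.1166,.235],speed=.06); st("up")
bot.move_linear([.5855,.1166,.295],speed=.15); bot.wait(.3)
p,q=bot.read_position(),bot.read_tool_rot(); np.savez("r.npz",p=p,q=q)
for c in ("side","scene","wrist"): cv2.imwrite(f"pics/r_{c}.png",bot.camera(c)[:,:,::-1])
a=cv2.imread('pics/r_side.png')[150:220,265:345];b=cv2.imread('pics/r_scene.png')[215:285,315:395];w=cv2.imread("pics/r_wrist.png")[150:290,230:390]
cv2.imwrite('pics/r.png',np.hstack([cv2.resize(v,(265,232),interpolation=2) for v in (a,b,w)]))
st("end")
```

```text
relax t30.23 p [585.47 116.37 195.05] yaw 47.3 tilt 0.000 F [0.2  3.11 3.88] M [ 0.413 -0.127 -0.207]
open t30.77 p [585.43 116.48 194.98] yaw 47.3 tilt 0.000 F [-0.78 -0.49 -0.53] M [0.011 0.043 0.047]
up t31.58 p [585.31 116.6  234.78] yaw 47.3 tilt 0.000 F [ 0.66  0.4  -0.52] M [-0.001  0.004  0.024]
end t32.58 p [585.36 116.6  294.61] yaw 47.3 tilt 0.001 F [-0.4  -0.61  0.05] M [-0.026 -0.011  0.023]
```

View pics/r.png

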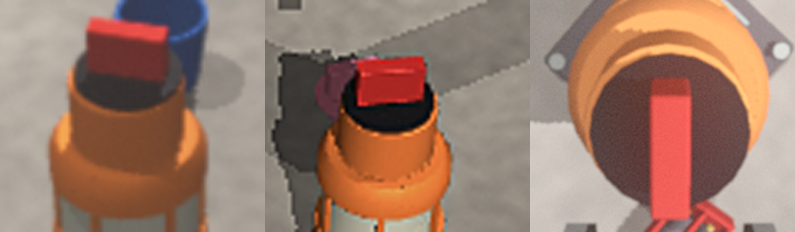

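View pics/r_wrist.png

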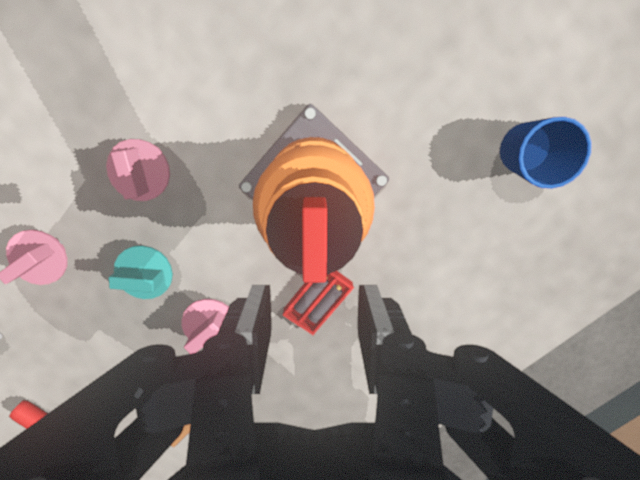

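Run:
```python
from ov import *
f=np.load("r.npz"); P=wristP(f["p"],f["q"]); im=cv2.imread("pics/r_wrist.png")
d=np.radians(47.3); e=np.array([-.0008,-.0005]); Re=np.array([[np.cos(d),-np.sin(d)],[np.sin(d),np.cos(d)]])@e
for c in (np.array([.5852,.1157]),np.array([.5855,.1164])): print(proj(P,[*(c+Re),.185]))
print(sub(im,P,(.5855,.116),.190,.032,rng=.003), Re)
x0,y0=250,175
big=cv2.resize(im[y0:y0+110,x0:x0+130],None,fx=6,fy=6,interpolation=2); o=big.copy()
for z,r,col in ((.190,.032,(0,255,0)),(.185,.034,(255,0,0))):
    u=((circ(P,M+Re,z,r)-[x0,y0]+.5)*6).astype(int); cv2.polylines(o,[u],True,col,1)
cv2.imwrite("pics/rw.png",cv2.resize(np.hstack([big,o]),(800,338)))
S=[]
for c,x0,y0 in (("side",270,155),("scene",320,220)):
    im=cv2.imread(f"pics/r_{c}.png"); g=cv2.resize(im[y0:y0+60,x0:x0+65],None,fx=9,fy=9,interpolation=2)
    P=Pm(c)
    for h,col in ((0,(0,255,0)),(.003,(255,0,0))):
        for z,r in ((.185+h,.032),(.190+h,.032)):
            u=((circ(P,(.5855,.1162),z,r)-[x0,y0]+.5)*9).astype(int); cv2.polylines(g,[u],True,col,1)
    S.append(g)
cv2.imwrite("pics/rs.png",cv2.resize(np.hstack(S),(800,369)))
```

```text
[311.04697395 229.20796895]
[312.13146564 228.84083516]
(array([0.58572182, 0.11673674, 0.03155554]), 111, np.float64(0.000230242671639104)) [-0.00017507 -0.00092701]
```

View pics/rw.png

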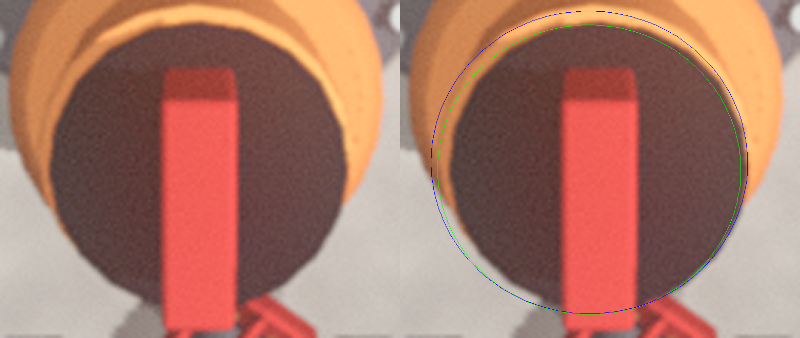

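View pics/rs.png

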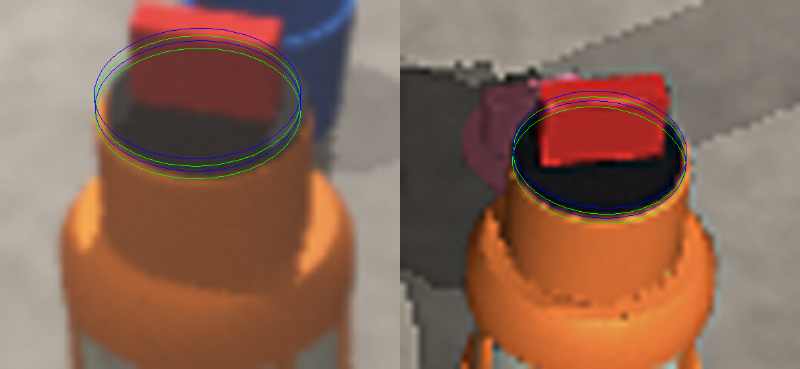

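Run:
```python
from h import *
for c,x0,y0 in (("side",270,150),("scene",320,215)):
    a=cv2.imread(f"pics/k_{c}.png").astype(int); b=cv2.imread(f"pics/r_{c}.png").astype(int)
    P=Pm(c); u0=proj(P,[.5855,.116,.19]); u1=proj(P,[.5855,.116,.193]); print(c,"px for 3mm",u1-u0)
    # red bar bottom edge / flange bottom edge columns
    for col in range(x0+10,x0+55,5):
        o=[]
        for im in (a,b):
            v=im[y0:y0+75,col]; dark=np.nonzero(v.sum(1)<200)[0]; org=(v[:,2]>1.6*v[:,0])&(v[:,1]>50)&(v[:,2]>90)
            # last dark->orange transition, subpixel on red channel
            o.append(int(dark.max())+y0 if len(dark) else None)
        print(col,o,end=' ')
    print()
S=[]
for c,x0,y0 in (("side",270,155),("scene",320,220)):
    for n in "kr":
        S.append(cv2.resize(cv2.imread(f"pics/{n}_{c}.png")[y0:y0+60,x0:x0+65],(400,300),interpolation=0))
cv2.imwrite("pics/cmp.png",np.vstack([np.hstack(S[:2]),np.hstack(S[2:])]))
```

```text
side px for 3mm [-0.03871248 -1.22889125]
280 [None, None] 285 [None, None] 290 [178, 178] 295 [181, 181] 300 [182, 182] 305 [183, 183] 310 [182, 182] 315 [179, 180] 320 [171, 171] 
scene px for 3mm [ 0.08630677 -0.97240448]
330 [289, 289] 335 [276, 276] 340 [249, 249] 345 [253, 253] 350 [254, 254] 355 [254, 254] 360 [253, 253] 365 [248, 248] 370 [None, None]
```

View pics/cmp.png

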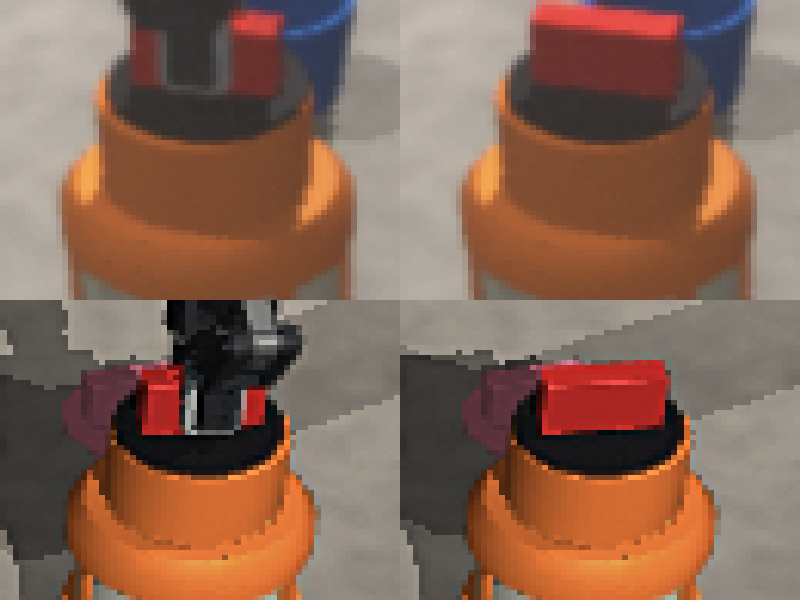

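Run:
```python
from h import *
bot.set_gripper(0.0); 
bot.move_linear([.5855,.1166,.228],speed=.08); bot.wait(.2); st("pre")
print(bot.move_linear([.5855,.1166,.2165],speed=.008,until_force=2.5)); st("touch"); bot.wait(.1); st("touch")
bot.move_linear([.5855,.1166,.26],speed=.1); bot.wait(.2); st("up")
```

```text
pre t34.19 p [585.83 116.64 228.57] yaw 47.3 tilt 0.001 F [-0.03 -0.14  0.3 ] M [-0.019  0.002 -0.05 ]
True
touch t35.15 p [585.48 116.61 220.07] yaw 47.3 tilt 0.000 F [-0.04 -0.08  4.59] M [-0.06   0.084 -0.005]
touch t35.25 p [585.48 116.6  220.07] yaw 47.3 tilt 0.000 F [ 0.34 -0.22  6.07] M [-0.01   0.058 -0.02 ]
up t36.01 p [584.95 116.58 259.04] yaw 47.3 tilt 0.004 F [-0.05 -0.8  -0.1 ] M [ 0.008 -0.022  0.021]
```

Run:
```python
from h import *
bot.move_linear([.5855,.1166,.31],speed=.15); bot.wait(.3); bot.close_job()
```

```text
the job is handed in; nothing more can be done
```

The plug is screwed home in the lantern and released, and I handed the job in after about 37 s of the 72 s allowed.

- **The run:** I picked the red-bar, black-flange plug (scene pixel 265,229) and left the three pink and one turquoise look-alikes alone. Set upright in the mouth, it rested on a ramp with the flange about 6.5 mm up. Turned anticlockwise about 72° in all, it dropped about 6.5 mm into the thread starts. I then ran it clockwise about 83° with 5 to 8 N down until it went snug, at a wrist moment of about 0.3–0.4 N m, above the gentle snug I intended. After that I let go.
- **Height:** The TCP stopped falling at 195.06 mm and stayed there as I eased off the push; I predicted 195.1 mm for home. After release, a light touch on the bar put its top at 220.07 mm against the nominal 220.0, so the flange is flush to within about 0.1 mm.
- **Pictures:** The side and scene views show the plug unmoved before and after release to within about a pixel. At that distance a pixel is over 2 mm, so the touch is the better evidence.
- **Disagreement:** The wrist-camera fit puts the plug about 2 mm off my estimate of the mouth centre, while the arm's own reading put it 0.7 mm off. Both are inside the 3 mm limit.
- **Tilt and force:** I did not measure the plug's tilt directly; the tool stayed within 0.002 rad of vertical while it held the plug. I could not read the plug-to-lantern contact force directly either.

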